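Index the egg-candling carousel to the next hole

ROBOT

A 6-joint arm with a two-finger parallel gripper is mounted at the origin on the work surface. World frame = base frame: x ahead of the robot, y to its left, z up, the work surface at z = 0. Lengths are in m, angles in rad, forces in N, time in s.
With the tool pointing down it reaches from about 0.425 to 0.95 m from the base axis. Payload 3.5 kg.
Tool frame: the origin (TCP) lies at the very end of the fingers, on their centre line; the grasp point (between the pads) lies 19 mm behind it; z points along the fingers, y is the direction in which the jaws open and shut (so a half turn about z gives the same grasp; the last joint's range is limited). The gripper opens to 85 mm and grips with 20 to 120 N. Pads are 22 mm wide; open, the fingers measure 114 mm over their backs; the gripper's body (76 mm by 85 mm) begins 54 mm behind the grasp point. The pads swing forward as they close: fully open they stand 13 mm farther back than shut.
Start: joints at [1.019, 0.286, 1.577, -0, 1.279, -0.15], TCP at [0.264, 0.621, 0.231] pointing down, gripper open.
Joint ranges: [-2.77, 2.77], [-0.9, 2.22], [0.21, 2.48], [-1.53, 4.67], [0.24, 2.81], [-2.84, 2.84]. Speed limits (rad/s): [2.79, 2.79, 3.14, 3.14, 3.14, 3.14].

INTERFACE

Orientations are given as a unit quaternion [x, y, z, w].
In Python, from plant import get_state, read_camera, sign_off gives the robot as it stands.
- The arm moves only by the tool step_arm, never from a script. Its argument "targets" is a list that holds one entry, the list of rows, each a list of 5 numbers: the opening, from 0 (shut) to 1 (fully open), then the shift along the tool's x, y, z each as a share of 4 cm, from -1 to 1, then the turn about the tool's z as a share of 5 degrees, from -1 to 1. A call has 1 to 10 rows; each row shifts and turns the commanded pose from where the row before left it, along the tool's axes as they then stand; what a row does not reach is not made up. A row lasts 1/12 s, in which the tool goes at most 41.7 mm and 7.16 degrees, less where a joint would pass 70% of its speed; a pose out of reach is approached as far as the arm can. A call with a number of a shift or a turn outside -1 to 1 is refused whole. A call with a gripper value outside its range is refused whole. The fingers move at their own pace and stop on an object; "squeeze" is the grip in N (left out, the last holds). Time passes only in rows, so rows that do not move let the fingers close. It gives the time, the measured TCP pose, the force and the opening at its end, in the units of the state.
- get_state(): the state, without advancing time (a new reading comes with each control period).
- read_camera(name): name is "scene" or "top" or "wrist"; returns a dict with "pixels" (384x512x3 uint8, red, green, blue), "range_z" (384x512 float32, m along the optical axis (not along the pixel's ray), 0 where there is no reading), "mtx" (3x3 intrinsics, pixels), "k1" (the pictures are not rectified: a ray, as slopes to the right and down, at radius r is drawn at 1 + k1 r^2 times it, then the intrinsics apply), "rvec" (rotation vector, rad) and "tvec" (3), from world to camera coordinates, as OpenCV has them. Camera axes: x right, y down, z forward; pixel columns grow to the right and rows downward; lengths in m; the calibration is good to about 2 mm. A picture is of the moment at which its call begins.
- sign_off(): hands the job in, once; it reports no verdict.
The state is a dict: "time": time; "qpos": joint angles; "dq": joint speeds; "joint_efforts": joint torques, N m; "eef_pos": TCP position; "tcp_rot": TCP orientation; "contact_force": force on the tool from outside, world axes, zero at the start; "wrist_torque": the same for the moment, N m; "opening": opening from 0.0 (shut) to 1.0 (fully open).
Only numpy, scipy, OpenCV 4.12 (cv2) and the standard library are available. Lean on these libraries where they do the work, as an engineer would, in place of code of your own. Each camera call takes 0.05 s, during which the arm holds its last target.

TASK

Turn the egg carousel on to its next stop: draw the red spring pin up out of the first hole, turn the carousel anticlockwise to the hole in the blue track, just before the orange clip, and let the pin drop fully home in that hole, then let go. The clip shows the hole only roughly, so feel for it gently: never drag or force the pin hard against the track. Keep the eggs in their cups and leave the mug, the bottle and the egg tray where they are.

Things in the scene. Friction and masses are not known exactly. Their poses are not given: they have to be found in the camera images.
- base: round grey foot of the egg carousel, 270 mm across and 12 mm thick, standing on the table; origin on the carousel's turning axis at table height, z up. Its own x axis points from the axis to the first hole (in the white track). A small black candling lamp on a bent post, 131 mm tall, stands on it on the side away from the first hole, its head about 75 mm from the axis.
- wheel (a joint): angle of the yellow carousel disc (172 mm across, top face 56 mm above the table, six egg cups) about its upright axis, rad. 0 at the start with the pin in the first hole; grows anticlockwise seen from above; stops at -0.1 and 1.45. A dry brake drags on it with about 0.35 N m (about 3 N at the knob), so it stays where it is left. The second hole is between 0.82 and 1.17.
- pin (a joint): how far the spring pin is drawn up, m. 0 = fully home in a hole; about 0.009 = the pin's flat foot stands on top of the track without a hole under it; above 0.009 it is clear of the track; upper stop 0.022. The spring pulls it down with 4 N at 0 and 6 N at 0.012, plus 0.7 N of weight.
- knob (a point): middle of the grip of the pin's round red knob: upright cylinder, 24 mm across and 34 mm tall (17 mm above, 17 mm below, within 1 mm), on the end of the yellow arm of the carousel, 110 mm from the turning axis; 95 mm above the table when the pin is home, and it rises with the pin. Under the knob is a steel neck 16 mm across, down to 8 mm below the knob, then free air to the arm, whose top is 60 mm above the table.
- pin_tip: steel foot of the pin, 8 mm across, flat; origin at its lower end, 31 mm above the table when home, on the knob's axis. It runs on a track ring 93 to 127 mm from the axis whose top is 40 mm above the table (white part with the first hole, blue part with the second; both at one height). Both holes are 10 mm wide along the ring and deeper than the pin needs; they are 110 mm from the axis.
- mark (a point): tip of the orange clip on the outer edge of the blue track, 130 mm from the turning axis, 42 mm above the table. Seen from the axis it points to the second hole only roughly: the clip has slipped on its rim, and the middle of the hole lies 4 to 31 mm along the ring short of it (on the side towards the first hole), so the pin has to feel for the hole.
- cup1 (a point): centre of the floor of the yellow egg cup that holds egg 1, on the disc, 55 mm from the axis; the cup is a six-sided rim 14 mm tall, 27 mm wide inside
- egg1: speckled quail egg, 25 mm across, 33 mm tall, 12 g, loose, standing in its cup; origin at its lower end
- cup2 (a point): centre of the floor of the yellow egg cup that holds egg 2, on the disc, 55 mm from the axis; the cup is a six-sided rim 14 mm tall, 27 mm wide inside
- egg2: white quail egg, 25 mm across, 33 mm tall, 12 g, loose, standing in its cup; origin at its lower end
- cup3 (a point): centre of the floor of the yellow egg cup that holds egg 3, on the disc, 55 mm from the axis; the cup is a six-sided rim 14 mm tall, 27 mm wide inside
- egg3: speckled quail egg, 25 mm across, 33 mm tall, 12 g, loose, standing in its cup; origin at its lower end
- mug: red mug, 76 mm across, 90 mm tall, on the table beside the carousel; origin at the centre of its underside
- bottle: closed glass bottle, 72 mm across, 200 mm tall, on the table; origin at the centre of its underside
- tray: black egg tray, 60 x 200 mm, 30 mm tall, with four eggs in it, on the table; origin at the centre of its underside

How it is judged:
On the way, in this order (a step that is already met when the one before it is completed fails the run):
1. the pin is drawn clear of the first hole (value of joint pin above 0.0095 m and value of joint wheel below 0.15 rad), for 0.1 s.
2. the carousel is turned away from the first hole with the pin out of any hole (value of joint pin above 0.006 m and value of joint wheel above 0.4 rad), for 0.1 s.
3. the pin has dropped home in the second hole (value of joint pin below 0.0025 m and value of joint wheel above 0.7 rad), for 0.2 s.
At the end, for the whole second after the job is handed in: The pin is fully home (within 2.5 mm) in the second hole, in the blue track (wheel angle above 0.7 rad, where that is the only hole), the carousel is at rest, and each egg stands in its cup (within 12 mm of its place) (all of step 3 and velocity of joint wheel between -0.02 and 0.02 rad/s and distance between egg1 and cup1 below 0.012 m and distance between egg2 and cup2 below 0.012 m and distance between egg3 and cup3 below 0.012 m); the robot touches nothing.
It fails at once if the pin's foot is forced against the track or the side of a hole with more than 25 N (contact force between pin_tip and anything else above 25 N).
It fails at once if an egg leaves its cup (distance between egg1 and cup1 above 0.02 m or distance between egg2 and cup2 above 0.02 m or distance between egg3 and cup3 above 0.02 m).
It fails at once if the mug, bottle or egg tray is shifted by more than 20 mm (distance of any of mug, bottle, tray from where it was at the start of the episode above 0.02 m).
It also fails if it takes over 54 s, if anything falls off the work surface, if the arm or the gripper's body presses on something with over 40 N, if the wrist force passes 120 N, or if a joint passes its speed limit or range.

## Working session

There is one attempt and no reset: what is moved stays moved. The work goes in short steps, Python scripts to look and compute and a tool call to move; the robot and the scene stay as the last step left them, time stands still between calls to the robot, and variables do not carry over. Pictures are saved under pics/ and viewed, and the job is handed in when it is done.

Besides the shell and the picture viewer there is one more tool, called as name(argument=value, ...), one argument or row to a line, values as JSON. step_arm: Moves the arm, as the interface text tells. Shift numbers are shares of 4 cm and turn numbers shares of 5 degrees, none past 1 either way. Its arguments: {"type":"object","properties":{"targets":{"type":"array"},"squeeze":{"type":"number"}},"required":["targets"]}

```bash
mkdir -p pics
cat > h.py <<'E'
import numpy as np, cv2
from plant import get_state, read_camera, sign_off
def grab(n,f=None):
    c=read_camera(n)
    if f: cv2.imwrite('pics/'+f,c['pixels'][:,:,::-1])
    np.savez('pics/'+n+'.npz',**c)
    return c
def ray(c,uv):
    K=np.array(c['mtx']);p=np.array([(uv[0]-K[0,2])/K[0,0],(uv[1]-K[1,2])/K[1,1]])
    q=p.copy()
    for _ in range(30): q=p/(1+float(c['k1'])*(q@q))
    R=cv2.Rodrigues(np.array(c['rvec'],float))[0]; t=np.array(c['tvec'],float).ravel()
    return -R.T@t, R.T@np.array([q[0],q[1],1.])
def onz(c,uv,z):
    o,d=ray(c,uv); return o+d*(z-o[2])/d[2]
def proj(c,P):
    R=cv2.Rodrigues(np.array(c['rvec'],float))[0]; t=np.array(c['tvec'],float).ravel()
    x=R@np.array(P)+t; q=x[:2]/x[2]; q=q*(1+float(c['k1'])*(q@q)); K=np.array(c['mtx'])
    return np.array([K[0,0]*q[0]+K[0,2],K[1,1]*q[1]+K[1,2]])
def dpt(c,u,v):
    o,d=ray(c,(u,v)); return o+d*float(c['range_z'][int(v),int(u)])
E
python3 - <<'E'
from h import *
for n in('scene','top','wrist'): grab(n,n+'0.png')
s=get_state(); print(s)
E
```

```text
{'time': 0.15, 'qpos': array([ 1.01896317e+00,  2.87024122e-01,  1.57787534e+00, -3.25834900e-06,
        1.27857257e+00, -1.49990524e-01]), 'dq': array([ 6.77536634e-04, -7.95897802e-04, -3.94089626e-03, -4.55838136e-04,
        6.40821045e-06,  2.50194365e-04]), 'joint_efforts': array([ 1.34662892e-03, -4.06601036e+01, -2.93142986e+01, -1.29702476e-04,
        3.92254078e-03, -1.17617225e-05]), 'eef_pos': array([0.26369492, 0.62079749, 0.23020486]), 'tcp_rot': array([ 1.99571650e-01,  9.79882786e-01, -8.82959740e-04, -3.21557288e-04]), 'contact_force': array([-0.07734947,  0.22337747,  0.33253347]), 'wrist_torque': array([-0.03479793, -0.02253223, -0.06841474]), 'opening': 0.9987595683043995}
```

View pics/scene0.png

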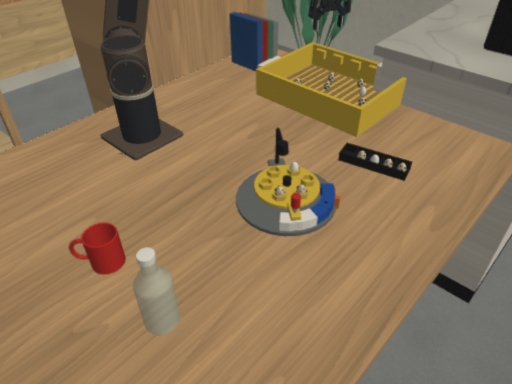

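View pics/top0.png

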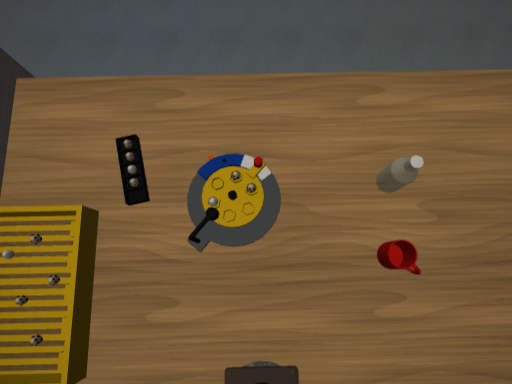

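View pics/wrist0.png

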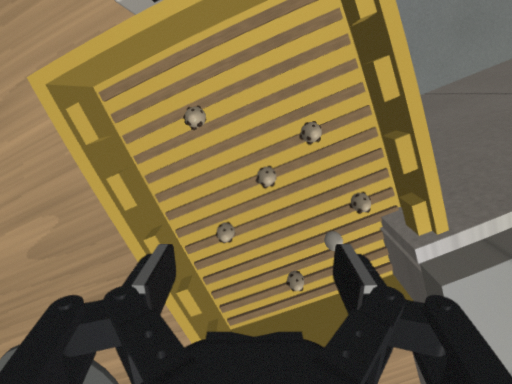

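The top view shows the carousel axis near (233,195), the red knob at (258,162), the orange clip near (212,158), and the lamp and post at lower left. The wrist camera looks at the yellow crate. I'll measure and zoom in next.

Run:
```python
from h import *
c=dict(np.load('pics/top.npz'))
p=c['pixels'];hsv=cv2.cvtColor(p,cv2.COLOR_RGB2HSV)
cv2.imwrite('pics/topz.png',cv2.resize(p[135:260,170:300,::-1],None,fx=6,fy=4.7999,interpolation=cv2.INTER_CUBIC)[:600,:780])
def blob(lo,hi,name,z,roi=(140,260,170,300)):
    m=cv2.inRange(hsv,lo,hi); k=np.zeros_like(m);k[roi[0]:roi[1],roi[2]:roi[3]]=255;m&=k
    n,l,st,ce=cv2.connectedComponentsWithStats(m)
    for i in range(1,n):
        if st[i,4]>4: print(name,st[i],ce[i],onz(c,ce[i],z).round(4))
blob((0,150,80),(4,255,255),'red',.112)
blob((5,150,100),(14,255,255),'orange',.042)
blob((22,150,120),(30,255,255),'yellow',.056)
blob((105,150,60),(130,255,255),'blue',.04)
blob((0,0,0),(180,255,40),'black',.06)
blob((0,0,150),(180,60,255),'white',.04)
print(c['mtx'],c['k1'],c['tvec'])
s=dict(np.load('pics/scene.npz'));cv2.imwrite('pics/scz.png',cv2.resize(s['pixels'][120:240,225:350,::-1],None,fx=5,fy=5,interpolation=cv2.INTER_CUBIC))
```

```text
red [254 157   8   8  53] [257.56603774 160.54716981] [ 0.6278 -0.0032  0.112 ]
orange [208 154   7   6  28] [210.71428571 156.10714286] [0.665  0.1301 0.042 ]
orange [255 156   8   6  12] [259.41666667 157.41666667] [ 0.6583 -0.0091  0.042 ]
yellow [262 162   3   5   7] [262.85714286 164.14285714] [ 0.634  -0.0182  0.056 ]
yellow [ 202  165   62   62 2497] [233.87344814 195.67681217] [0.5454 0.0637 0.056 ]
blue [198 154  45  25 508] [219.33858268 163.97440945] [0.6417 0.1056 0.04  ]
black [223 160   3   2   5] [223.8 160.4] [0.646 0.091 0.06 ]
black [228 191   8   8  49] [231.91836735 194.63265306] [0.5476 0.0687 0.06  ]
black [189 208  30  35 291] [203.83505155 223.16494845] [0.4707 0.1448 0.06  ]
white [241 155  13  14 123] [247.45528455 161.28455285] [0.6481 0.0253 0.04  ]
white [258 166  13  14  91] [263.86813187 172.56043956] [ 0.6138 -0.0208  0.04  ]
white [210 198   4   4  10] [211.4 199.7] [0.5385 0.1274 0.04  ]
[[356.82732754   0.         258.33743807]
 [  0.         356.82732754 188.99951183]
 [  0.           0.           1.        ]] -0.0018415933733742554 [0.00745632 0.56175481 0.92025995]
```

View pics/topz.png

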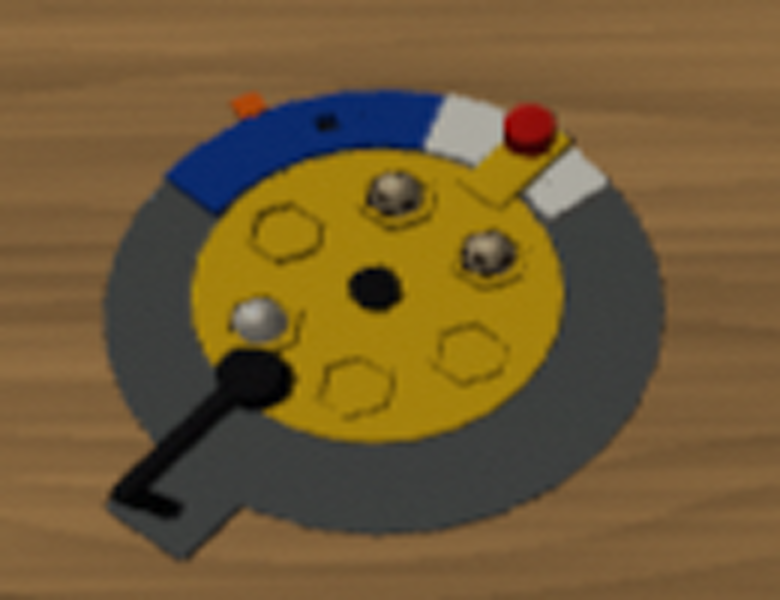

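View pics/scz.png

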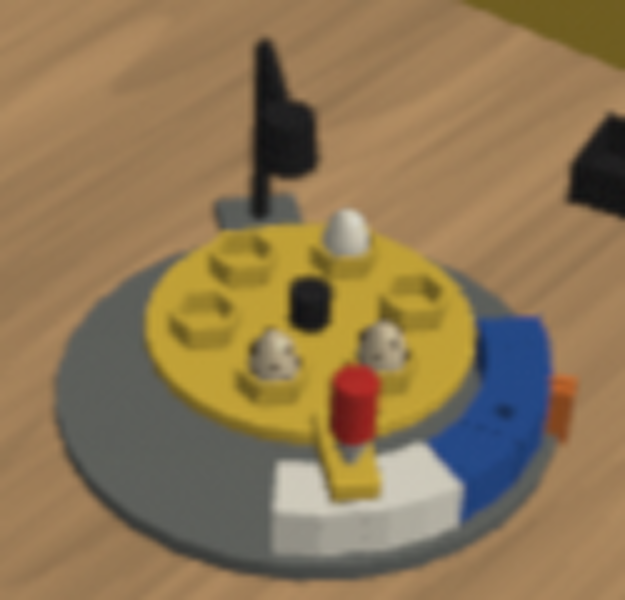

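The zooms show a dark hole in the blue track at about (224,160) in the top view, and also in the scene view. The axis, knob and clip are clear too. I'll fit the axis from the disc edge and check it against both views.

Run:
```python
from h import *
from scipy.optimize import least_squares
c=dict(np.load('pics/top.npz'));s=dict(np.load('pics/scene.npz'))
def fit(P,R):
    f=lambda a:np.hypot(P[:,0]-a[0],P[:,1]-a[1])-R
    r=least_squares(f,P[:,:2].mean(0),loss='soft_l1',f_scale=.001)
    return r.x, np.median(abs(f(r.x)))
for nm,k in(('top',c),('scene',s)):
    hsv=cv2.cvtColor(k['pixels'],cv2.COLOR_RGB2HSV)
    m=cv2.inRange(hsv,(20,140,70),(32,255,255))
    roi=np.zeros_like(m)
    if nm=='top': roi[140:260,170:300]=255
    else: roi[150:240,230:345]=255
    m&=roi
    cs=max(cv2.findContours(m,cv2.RETR_EXTERNAL,cv2.CHAIN_APPROX_NONE)[0],key=cv2.contourArea)[:,0]
    P=np.array([onz(k,u,.056) for u in cs])
    print(nm,'disc',fit(P,.0855))
    m2=cv2.inRange(hsv,(0,0,20),(180,90,110)) if nm=='top' else cv2.inRange(hsv,(0,0,20),(180,70,110))
# hole, red
ax=np.array([.5466,.0644])
hsv=cv2.cvtColor(s['pixels'],cv2.COLOR_RGB2HSV)
def bl(m,z,nm,k):
    n,l,st,ce=cv2.connectedComponentsWithStats(m)
    for i in range(1,n):
        if st[i,4]>2: print(nm,st[i],ce[i],onz(k,ce[i],z).round(4))
def R(m,a,b,x,y):
    r=np.zeros_like(m);r[a:b,x:y]=m[a:b,x:y];return r
bl(R(cv2.inRange(hsv,(0,150,60),(6,255,255)),185,215,285,305),.095,'red',s)
bl(R(cv2.inRange(hsv,(5,150,60),(16,255,255)),190,215,325,345),.042,'clip',s)
bl(R(cv2.inRange(hsv[:,:,2:],0,60),197,207,320,332),.04,'hole',s)
g=hsv[196:208,318:334,2];print(g)
o,d=ray(c,(257.57,160.55));o2,d2=ray(s,(295.9,200.7))
```

```text
top disc (array([0.54680161, 0.06613456]), np.float64(0.0017831181785739059))
scene disc (array([0.55142953, 0.06189986]), np.float64(0.00284405860266497))
red [292 193   9  16 117] [295.60683761 200.47008547] [ 0.633  -0.0046  0.095 ]
clip [335 195   6  13  49] [337.10204082 200.53061224] [0.6761 0.1142 0.042 ]
[[100  93  93 110 129 134 134 134 133 134 134 134 134 134 134 131]
 [ 96  93 100 120 132 133 133 134 134 133 134 133 134 133 134 132]
 [ 94  96 114 130 133 133 134 134 133 133 133 134 134 133 133 132]
 [ 93 106 124 133 134 134 133 133 133 133 134 134 133 133 133 130]
 [100 119 132 134 135 133 127 123 126 131 133 133 133 134 133 129]
 [114 130 134 134 133 126 110  98 101 115 127 133 134 133 133 126]
 [124 133 134 134 132 124 105  88  89 106 125 133 133 133 130 120]
 [131 135 135 135 134 131 122 108 103 117 130 133 133 132 125 111]
 [126 134 132 133 134 134 132 129 127 130 134 134 133 130 121 105]
 [131 130 123 123 129 133 132 133 134 134 134 134 132 126 119 101]
 [134 132 130 130 131 128 124 130 134 134 134 133 129 121 117 101]
 [134 134 133 135 134 132 131 133 134 131 129 129 125 119 116 103]]
```

Run:
```python
from h import *
from scipy.optimize import least_squares
c=dict(np.load('pics/top.npz'));s=dict(np.load('pics/scene.npz'))
# grey base, top view: outer contour of carousel non-wood
hsv=cv2.cvtColor(c['pixels'],cv2.COLOR_RGB2HSV)
m=cv2.inRange(hsv,(0,0,0),(180,70,110)); r=np.zeros_like(m); r[140:260,175:295]=255; m&=r
cs=np.vstack(cv2.findContours(m,cv2.RETR_EXTERNAL,cv2.CHAIN_APPROX_NONE)[0])[:,0]
P=np.array([onz(c,u,.012) for u in cs])
f=lambda a:np.hypot(P[:,0]-a[0],P[:,1]-a[1])-.135
x=np.array([.547,.066])
for t in(.02,.008,.004,.004):
    k=abs(f(x))<t; x=least_squares(lambda a:f(a)[k],x).x
print('base',x,k.sum())
m=cv2.inRange(hsv,(20,140,70),(32,255,255)); m&=r
cs=max(cv2.findContours(m,cv2.RETR_EXTERNAL,cv2.CHAIN_APPROX_NONE)[0],key=cv2.contourArea)[:,0]
Q=np.array([onz(c,u,.056) for u in cs]); g=lambda a:np.hypot(Q[:,0]-a[0],Q[:,1]-a[1])-.0855
y=np.array([.547,.066])
for t in(.01,.005,.003,.003):
    k=abs(g(y))<t; y=least_squares(lambda a:g(a)[k],y).x
print('disc',y,k.sum())
def tri(u,v):
    o,d=ray(c,u);o2,d2=ray(s,v)
    A=np.stack([d,-d2],1);w=np.linalg.lstsq(A,o2-o,rcond=None)[0]
    a,b=o+d*w[0],o2+d2*w[1];return (a+b)/2,np.linalg.norm(a-b)
# hole
for nm,h in(('top',onz(c,(223.8,160.4),.04)),('sc',onz(s,(325.4,201.7),.04)),('tri',tri((223.8,160.4),(325.4,201.7))[0])): print(nm,h.round(4))
for nm,h in(('cliptop',onz(c,(210.7,156.1),.042)),('clipsc',onz(s,(337.1,200.5),.042))): print(nm,h.round(4))
print('knobtri',tri((257.57,160.55),(295.6,195)))
print('knob scene z=.095',onz(s,(295.6,200.5),.095),'topface',onz(c,(257.57,160.55),.112))
# direction from seams
ax=(x+y)/2
for nm,p in(('knob',onz(c,(257.57,160.55),.112)),('holet',onz(c,(223.8,160.4),.04)),('hole s',onz(s,(325.4,201.7),.04)),('clip',onz(c,(210.7,156.1),.042)),('wh1',onz(c,(247.46,161.28),.04)),('wh2',onz(c,(263.87,172.56),.04)),('lamp',onz(c,(212,214),.115))):
    d=p[:2]-ax; print(nm,np.hypot(*d).round(4),np.arctan2(d[1],d[0]).round(4),p.round(4))
```

```text
base [0.54834621 0.06808855] 202
disc [0.54562058 0.06753216] 159
top [0.6521 0.0929 0.04  ]
sc [0.6556 0.0928 0.04  ]
tri [0.6537 0.0939 0.0377]
cliptop [0.6651 0.1301 0.042 ]
clipsc [0.6761 0.1143 0.042 ]
knobtri (array([ 0.62948298, -0.00266533,  0.10849726]), np.float64(0.0017081374880365682))
knob scene z=.095 [ 0.63304267 -0.00464598  0.095     ] topface [ 0.62778182 -0.00324402  0.112     ]
knob 0.1076 -0.7213 [ 0.6278 -0.0032  0.112 ]
holet 0.1081 0.234 [0.6521 0.0929 0.04  ]
hole s 0.1115 0.2259 [0.6556 0.0928 0.04  ]
clip 0.1335 0.4858 [0.6651 0.1301 0.042 ]
wh1 0.1097 -0.3983 [0.6481 0.0253 0.04  ]
wh2 0.111 -0.9247 [ 0.6138 -0.0208  0.04  ]
lamp 0.077 2.4649 [0.4869 0.116  0.115 ]
```

The hole reads the same in both views: the wheel should turn about 0.95 rad, and the hole is about 28 mm short of the clip, within the stated 4–31 mm. Next I move above the knob.

```bash
cat >> h.py <<'E'
from scipy.spatial.transform import Rotation as Ro
def plan(T,yang=None):
    s=get_state(); R=Ro.from_quat(s['tcp_rot']); d=R.as_matrix().T@(np.array(T)-s['eef_pos'])
    Y=R.as_matrix()[:,1]; a=np.degrees(np.arctan2(Y[1],Y[0]))
    print('t',round(s['time'],2),'pos',s['eef_pos'].round(4),'yang',a.round(2),'d tool mm',(d*1e3).round(1),'shares',(d/.04).round(2), 'turn', None if yang is None else round(a-yang,1),'F',np.round(s['contact_force'],1),'op',round(s['opening'],3))
E
python3 - <<'E'
from h import *
plan([.630,-.005,.16],49)
E
```

```text
t 0.15 pos [0.2637 0.6208 0.2302] yang 66.98 d tool mm [-581.9 -432.5   70.8] shares [-14.55 -10.81   1.77] turn 18.0 F [-0.1  0.2  0.3] op 0.999
```

step_arm(
  targets=[
    [[1,-0.73,-0.54,0,0],[1,-0.73,-0.54,0,0],[1,-0.73,-0.54,0,0],[1,-0.73,-0.54,0,0],[1,-0.73,-0.54,0,0],[1,-0.73,-0.54,0,0],[1,-0.73,-0.54,0,0],[1,-0.73,-0.54,0,0],[1,-0.73,-0.54,0,0],[1,-0.73,-0.54,0,0]],
  ],
)

```text
time: 0.98
eef_pos: [0.4486, 0.3066, 0.2311]
tcp_rot: [0.199, 0.98, -0.0, -0.0]
contact_force: [0.3, 0.9, 0.9]
opening: 0.998
```

step_arm(
  targets=[
    [[1,-0.73,-0.54,0,0],[1,-0.73,-0.54,0,0],[1,-0.73,-0.54,0,0],[1,-0.73,-0.54,0,0],[1,-0.73,-0.54,0,0],[1,-0.73,-0.54,0,0],[1,-0.73,-0.54,0,0],[1,-0.73,-0.54,0,0],[1,-0.5,-0.4,0,0],[1,-0.3,-0.2,0,0]],
  ],
)

```text
time: 1.82
eef_pos: [0.6165, 0.0203, 0.2308]
tcp_rot: [0.201, 0.98, -0.0, -0.0]
contact_force: [-0.6, 0.4, 1.5]
opening: 1.001
```

step_arm(
  targets=[
    [[0.7,0,0,0,0.9],[0.7,0,0,0,0.9],[0.7,0,0,0,0.9],[0.7,0,0,0,0.9],[0.7,0,0,0,0]],
  ],
)

```text
time: 2.23
eef_pos: [0.6153, 0.0239, 0.2309]
tcp_rot: [0.351, 0.936, 0.0, -0.001]
contact_force: [0.4, -0.1, -0.7]
opening: 0.7
```

Run:
```python
from h import *
grab('wrist','w1.png');plan([.630,-.005,.16],49)
```

```text
t 2.28 pos [0.6154 0.0239 0.231 ] yang 49.11 d tool mm [-30.  -12.3  71. ] shares [-0.75 -0.31  1.78] turn 0.1 F [-0.5  0.5  0.1] op 0.7
```

View pics/w1.png

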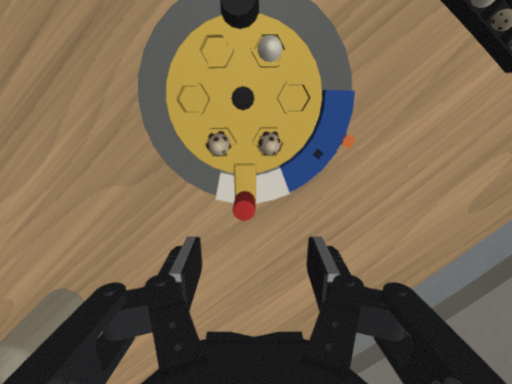

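The wrist view looks straight down on the carousel: knob at (244,206), hub at (242,98), hole in the blue track at (318,154), clip at (347,141). I'll refine from this view.

Run:
```python
from h import *
from scipy.optimize import least_squares
c=dict(np.load('pics/wrist.npz'));hsv=cv2.cvtColor(c['pixels'],cv2.COLOR_RGB2HSV)
def fit(m,z,R,x):
    cs=np.vstack([q for q in cv2.findContours(m,cv2.RETR_EXTERNAL,cv2.CHAIN_APPROX_NONE)[0] if len(q)>40])[:,0]
    Q=np.array([onz(c,u,z) for u in cs]); g=lambda a:np.hypot(Q[:,0]-a[0],Q[:,1]-a[1])-R
    for t in(.01,.005,.003,.002,.002):
        k=abs(g(x))<t; x=least_squares(lambda a:g(a)[k],x).x
    return x,k.sum(),np.std(g(x)[k])
r=np.zeros(hsv.shape[:2],np.uint8); r[0:215,120:370]=255
d=fit(cv2.inRange(hsv,(20,140,70),(32,255,255))&r,.056,.086,np.array([.547,.067]));print('disc',d)
b=fit(cv2.inRange(hsv,(0,0,20),(180,70,110))&r,.012,.135,np.array([.547,.067]));print('base',b)
ax=d[0]
def cen(lo,hi,x0,x1,y0,y1):
    m=cv2.inRange(hsv,lo,hi)[y0:y1,x0:x1]; M=cv2.moments(m,True); return (M['m10']/M['m00']+x0,M['m01']/M['m00']+y0),M['m00']
def rep(n,uv,z):
    p=onz(c,uv,z);e=p[:2]-ax;print(n,np.round(uv,1),p.round(4),'r',np.hypot(*e).round(4),'ang',np.arctan2(e[1],e[0]).round(4))
u,n=cen((0,0,0),(180,255,60),308,328,144,164); print(n);rep('hole',u,.04)
u,n=cen((4,150,60),(15,255,255),335,362,130,152); print(n);rep('clip',u,.042)
m=cv2.inRange(hsv,(0,150,130),(6,255,255))|cv2.inRange(hsv,(172,150,130),(180,255,255))
m[:190]=0;m[225:]=0;M=cv2.moments(m,True);u=(M['m10']/M['m00'],M['m01']/M['m00']);print(cv2.boundingRect(m));rep('knob',u,.112);rep('knob',u,.108)
```

```text
disc (array([0.54696451, 0.06830012]), np.int64(282), np.float64(0.000652088829791737))
base (array([0.54842748, 0.06916413]), np.int64(202), np.float64(0.0008753345018428223))
29.0
hole [316.7 153. ] [0.6518 0.0934 0.04  ] r 0.1078 ang 0.2353
117.0
clip [347.9 141.1] [0.6643 0.1306 0.042 ] r 0.1329 ang 0.4881
(233, 201, 22, 20)
knob [243.7 210.3] [ 0.6291 -0.0015  0.112 ] r 0.1078 ang -0.705
knob [243.7 210.3] [ 0.6302 -0.0028  0.108 ] r 0.1094 ang -0.7067
```

Run:
```python
from h import *
plan([.630,-.003,.077],49.5)
```

```text
t 2.28 pos [0.6154 0.0239 0.231 ] yang 49.11 d tool mm [-28.8 -10.7 154. ] shares [-0.72 -0.27  3.85] turn -0.4 F [-0.5  0.5  0.1] op 0.7
```

step_arm(
  targets=[
    [[0.7,-0.36,-0.16,0,0],[0.7,-0.36,-0.16,0,0],[0.7,0,0,0.6,0],[0.7,0,0,0.8,0],[0.7,0,0,0.6,0],[0.7,0,0,0,0]],
  ],
)

```text
time: 2.78
eef_pos: [0.6256, -0.0062, 0.1445]
tcp_rot: [0.351, 0.937, -0.001, -0.006]
contact_force: [-1.2, -0.6, -1.4]
opening: 0.701
```

Run:
```python
from h import *
grab('wrist','w2.png');plan([.630,-.003,.077],49.5)
```

```text
t 2.83 pos [ 0.6272 -0.0062  0.1476] yang 48.96 d tool mm [-0.5  4.6 70.6] shares [-0.01  0.11  1.77] turn -0.5 F [-0.5  0.1 -0.2] op 0.697
```

View pics/w2.png

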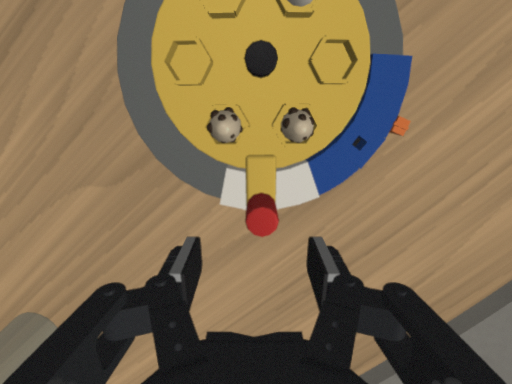

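The knob's top face is at (262,215), close to the finger centre line near column 255. I'll re-measure from here.

Run:
```python
from h import *
c=dict(np.load('pics/wrist.npz'));hsv=cv2.cvtColor(c['pixels'],cv2.COLOR_RGB2HSV)
m=cv2.inRange(hsv,(0,150,165),(6,255,255))|cv2.inRange(hsv,(172,150,165),(180,255,255))
m[:185]=0;m[245:]=0;m[:,:230]=0;m[:,300:]=0
M=cv2.moments(m,True);u=(M['m10']/M['m00'],M['m01']/M['m00']);print(cv2.boundingRect(m),u,onz(c,u,.112))
ax=np.array([.547,.0685]);e=onz(c,u,.112)[:2]-ax;print(np.hypot(*e),np.arctan2(e[1],e[0]))
m=cv2.inRange(hsv,(0,0,0),(180,255,60));m[:130]=0;m[155:]=0;m[:,:350]=0;m[:,370:]=0
M=cv2.moments(m,True);u=(M['m10']/M['m00'],M['m01']/M['m00']);p=onz(c,u,.04);e=p[:2]-ax;print('hole',u,p,np.hypot(*e),np.arctan2(e[1],e[0]))
m=cv2.inRange(hsv,(0,0,0),(180,255,60));m[:35]=0;m[80:]=0;m[:,:240]=0;m[:,285:]=0
M=cv2.moments(m,True);u=(M['m10']/M['m00'],M['m01']/M['m00']);print('hub',u,M['m00'],onz(c,u,.056),onz(c,u,.066),onz(c,u,.076))
```

```text
(259, 209, 19, 26) (268.9861111111111, 220.90972222222223) [0.63166036 0.00234414 0.112     ]
0.10744288460253862 -0.6633126923305528
hole (357.3333333333333, 141.13333333333333) [0.65099685 0.09352697 0.04      ] 0.10696585430974395 0.23616064116917843
hub (260.56349206349205, 58.36507936507937) 882.0 [0.54441247 0.07082752 0.056     ] [0.54535185 0.06980758 0.066     ] [0.54629122 0.06878765 0.076     ]
```

Run:
```python
from h import *
c=dict(np.load('pics/wrist.npz'));hsv=cv2.cvtColor(c['pixels'],cv2.COLOR_RGB2HSV)
m=cv2.inRange(hsv,(0,120,40),(6,255,255))|cv2.inRange(hsv,(172,120,40),(180,255,255))
m[:180]=0;m[250:]=0;m[:,:230]=0;m[:,300:]=0
x,y,w,h=cv2.boundingRect(m);print(x,y,w,h)
for v in range(y,y+h,4):
    k=np.where(m[v])[0];print(v,k.min(),k.max())
# top-face: radius = 12mm
print('px radius',np.array(c['mtx'])[0,0]*.012/c['range_z'][219,262],c['range_z'][219,262],dpt(c,262,222))
u=(x+w/2-.5,y+h-.5-w/2);print(u,onz(c,u,.112))
```

```text
246 194 33 43
194 259 263
198 251 271
202 248 273
206 248 274
210 247 276
214 246 277
218 246 277
222 246 278
226 247 276
230 250 274
234 254 269
px radius 17.35763695844584 0.19246474 [ 0.62953804 -0.00214557  0.11086001]
(262.0, 220.0) [ 0.6279869  -0.00085094  0.112     ]
```

step_arm(
  targets=[
    [[0.6,0.02,0.12,0.5,0],[0.5,0,0,0.5,0],[0.5,0,0,0.4,0],[0.45,0,0,0.2,0],[0.45,0,0,0,0],[0.45,0,0,0,0]],
  ],
)

```text
time: 3.33
eef_pos: [0.6327, -0.0016, 0.0888]
tcp_rot: [0.35, 0.937, 0.0, 0.001]
contact_force: [-0.3, 0.1, -0.4]
opening: 0.452
```

Run:
```python
from h import *
grab('wrist','w3.png');plan([.629,-.002,.077],49.5)
```

```text
t 3.38 pos [ 0.633  -0.0016  0.0894] yang 48.98 d tool mm [ 2.8 -3.  12.4] shares [ 0.07 -0.07  0.31] turn -0.5 F [-0.3  0.7  0.5] op 0.45
```

View pics/w3.png

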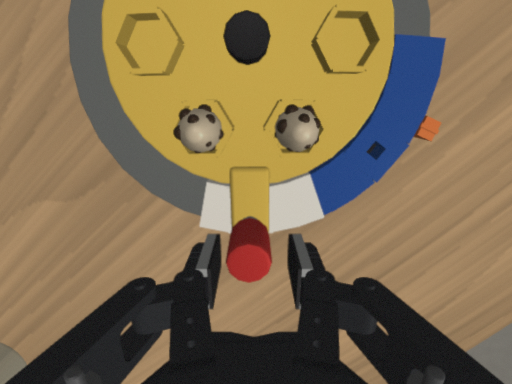

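The finger gap is centred near column 254 and the knob near 249, so the fingers sit about 2–3 mm too far along +y. That agrees with the plan output.

step_arm(
  targets=[
    [[0.45,0.07,-0.07,0.15,-0.1],[0.4,0,0,0.15,0],[0.36,0,0,0,0],[0.36,0,0,0,0],[0.36,0,0,0,0]],
  ],
)

```text
time: 3.8
eef_pos: [0.6277, -0.0014, 0.0754]
tcp_rot: [0.346, 0.938, 0.0, 0.0]
contact_force: [-1.5, -0.5, 0.9]
opening: 0.358
```

Run:
```python
from h import *
grab('wrist','w4.png');plan([.629,-.002,.077],49.5)
```

```text
t 3.85 pos [ 0.6277 -0.0014  0.0755] yang 49.48 d tool mm [-1.3  0.4 -1.5] shares [-0.03  0.01 -0.04] turn -0.0 F [-0.   1.   0.7] op 0.36
```

View pics/w4.png

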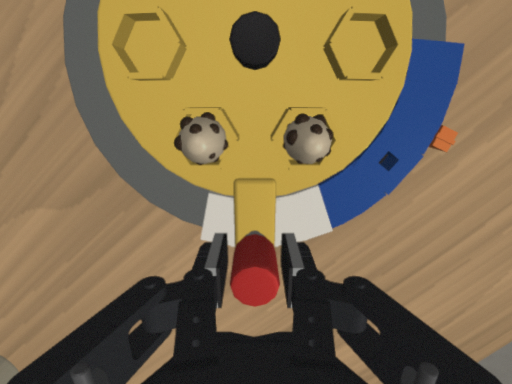

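The knob spans columns 232–279 and the pads sit at 227 and 282, so it is centred. Closing gently.

step_arm(
  targets=[
    [[0.32,0,0,0,0],[0.29,0,0,0,0],[0.27,0,0,0,0],[0.25,0,0,0,0],[0.22,0,0,0,0],[0.2,0,0,0,0]],
  ],
  squeeze=20,
)

```text
time: 4.35
eef_pos: [0.6279, -0.0014, 0.0756]
tcp_rot: [0.346, 0.938, 0.0, 0.0]
contact_force: [0.5, 0.7, 1.3]
opening: 0.277
```

step_arm(
  targets=[
    [[0.2,0,0,-0.08,0],[0.2,0,0,-0.08,0],[0.2,0,0,-0.08,0],[0.2,0,0,-0.08,0],[0.2,0,0,0,0],[0.2,0,0,0,0]],
  ],
  squeeze=35,
)

```text
time: 4.85
eef_pos: [0.6277, -0.0014, 0.0879]
tcp_rot: [0.346, 0.938, 0.0, 0.0]
contact_force: [5.2, 0.4, -5.5]
opening: 0.269
```

Run:
```python
from h import *
grab('wrist','w5.png');plan([.629,-.002,.088],49.5)
```

```text
t 4.9 pos [ 0.6277 -0.0014  0.0879] yang 49.47 d tool mm [-1.3  0.4 -0.1] shares [-0.03  0.01 -0.  ] turn -0.0 F [ 5.4  0.1 -6.9] op 0.271
```

View pics/w5.png

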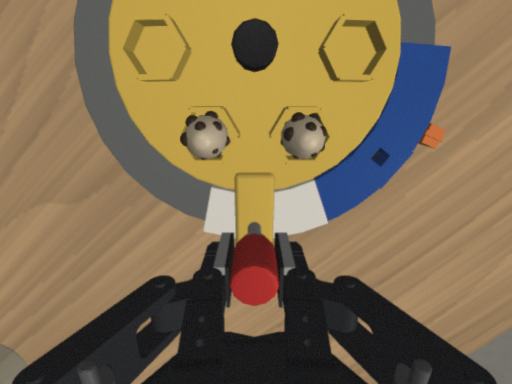

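The pin is up about 12 mm with Fz −6.9 N, which matches the spring plus weight. I raise it a touch and turn in 3° steps along the arc.

step_arm(
  targets=[
    [[0.2,0,0,-0.04,0],[0.2,0,0.03,0,-0.12],[0.2,0.002,0.07,0,-0.3],[0.2,0.004,0.14,0,-0.6],[0.2,0.004,0.14,0,-0.6],[0.2,0.004,0.14,0,-0.6],[0.2,0.002,0.07,0,-0.3],[0.2,0,0,0,0]],
  ],
)

```text
time: 5.57
eef_pos: [0.641, 0.0181, 0.0895]
tcp_rot: [0.241, 0.971, -0.0, 0.0]
contact_force: [4.2, -2.3, -7.1]
opening: 0.27
```

Run:
```python
from h import *
s=get_state();e=s['eef_pos'][:2]-[.547,.0685];print(np.hypot(*e),np.arctan2(e[1],e[0]));plan(s['eef_pos'],49.5)
```

```text
0.10669002078430388 -0.49199346714504155
t 5.57 pos [0.641  0.0181 0.0895] yang 62.16 d tool mm [0. 0. 0.] shares [0. 0. 0.] turn 12.7 F [ 4.2 -2.3 -7.1] op 0.27
```

step_arm(
  targets=[
    [[0.2,0.002,0.07,0,-0.3],[0.2,0.004,0.14,0,-0.6],[0.2,0.004,0.14,0,-0.6],[0.2,0.004,0.14,0,-0.6],[0.2,0.004,0.14,0,-0.6],[0.2,0.004,0.14,0,-0.6],[0.2,0.004,0.14,0,-0.6],[0.2,0.004,0.14,0,-0.6],[0.2,0.002,0.07,0,-0.3],[0.2,0,0,0,0]],
  ],
)

```text
time: 6.4
eef_pos: [0.6536, 0.0615, 0.09]
tcp_rot: [0.034, 0.999, 0.0, 0.001]
contact_force: [4.8, -0.1, -6.7]
opening: 0.267
```

Run:
```python
from h import *
s=get_state();e=s['eef_pos'][:2]-[.547,.0685];print(np.hypot(*e),np.arctan2(e[1],e[0]));plan(s['eef_pos'],49.5)
grab('wrist','w6.png')
grab('top','t6.png')
```

```text
0.10683485071589792 -0.06536821724491484
t 6.4 pos [0.6536 0.0615 0.09  ] yang 86.15 d tool mm [0. 0. 0.] shares [0. 0. 0.] turn 36.6 F [ 4.8 -0.1 -6.7] op 0.267
```

View pics/w6.png

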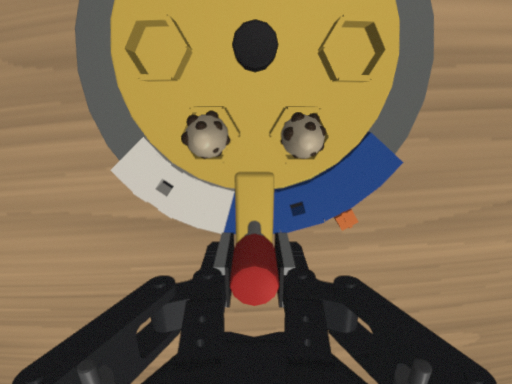

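The view now shows both holes: first hole at (165,187) in white and second at (298,209) in blue, with the hub at (255,45). Their separation gives the wheel target directly.

Run:
```python
from h import *
c=dict(np.load('pics/wrist.npz'));hsv=cv2.cvtColor(c['pixels'],cv2.COLOR_RGB2HSV);g=hsv[:,:,2].astype(float)
def cen(x0,x1,y0,y1,inv):
    a=g[y0:y1,x0:x1]; w=np.clip(np.median(a)*.85-a,0,None);w[w<8]=0
    y,x=np.mgrid[y0:y1,x0:x1];return (x*w).sum()/w.sum(),(y*w).sum()/w.sum()
h1=cen(153,177,178,197,0);h2=cen(288,308,200,219,0);print(h1,h2)
for z in(.04,.036):
    a=onz(c,h1,z)[:2];b=onz(c,h2,z)[:2];L=np.linalg.norm(a-b);print(z,a,b,L,'sep rad with r=.11',2*np.arcsin(L/2/.11))
    m=(a+b)/2;n=np.array([-(b-a)[1],(b-a)[0]])/L;C=m+n*np.sqrt(.11**2-L*L/4);print('axis',C)
    s=get_state()['eef_pos'][:2]-C;e=b-C
    print('now',np.hypot(*s),np.arctan2(s[1],s[0]),'hole2',np.arctan2(e[1],e[0]),'togo',np.arctan2(e[1],e[0])-np.arctan2(s[1],s[0]))
```

```text
(np.float64(164.93380433113188), np.float64(186.73419981569646)) (np.float64(297.0532782222896), np.float64(207.59865003223237))
0.04 [ 0.62953891 -0.00215316] [0.65241423 0.09377897] 0.09862177571887772 sep rad with r=.11 0.9296822697709499
axis [0.54533    0.06862013]
now 0.10846462278962452 -0.06536783243669533 hole2 0.23075926154236745 togo 0.2961270939790628
0.036 [ 0.63072596 -0.00358971] [0.65407652 0.09433539] 0.10067062145546549 sep rad with r=.11 0.9505741766544888
axis [0.54726093 0.06805935]
now 0.10650206703420509 -0.06129793804357873 hole2 0.2412052149841372 togo 0.3025031530277159
```

step_arm(
  targets=[
    [[0.2,0.002,0.07,0,-0.3],[0.2,0.004,0.14,0,-0.6],[0.2,0.004,0.14,0,-0.6],[0.2,0.004,0.14,0,-0.6],[0.2,0.002,0.09,0,-0.4],[0.2,0,0.02,0,-0.1],[0.2,0,0,0,0],[0.2,0,0,0,0]],
  ],
)

```text
time: 7.17
eef_pos: [0.6526, 0.0856, 0.0901]
tcp_rot: [-0.079, 0.997, 0.001, 0.002]
contact_force: [6.0, 0.7, -7.6]
opening: 0.271
```

Run:
```python
from h import *
s=get_state();e=s['eef_pos'][:2]-[.547,.0685];print(np.hypot(*e),np.arctan2(e[1],e[0])+.714);plan(s['eef_pos'],49.5)
grab('wrist','w7.png')
```

```text
0.10700692341169096 0.8744749090490361
t 7.17 pos [0.6526 0.0856 0.0901] yang 99.06 d tool mm [0. 0. 0.] shares [0. 0. 0.] turn 49.6 F [ 6.   0.7 -7.6] op 0.271
```

View pics/w7.png

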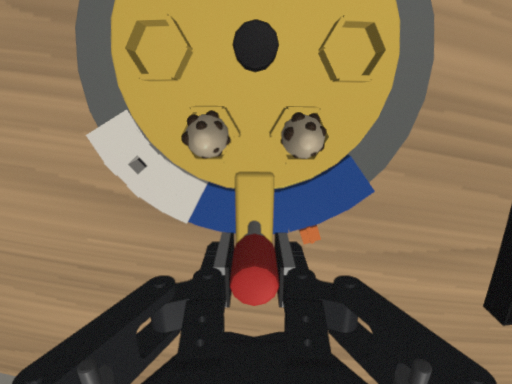

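Wheel about 0.87 rad, just before the hole, which is hidden under the arm. I lower gently to the track and then loosen to a cage.

step_arm(
  targets=[
    [[0.2,0,0,0.04,0],[0.2,0,0,0.04,0],[0.2,0,0,0.03,0],[0.2,0,0,0,0],[0.2,0,0,0,0]],
  ],
  squeeze=20,
)

```text
time: 7.63
eef_pos: [0.6526, 0.0856, 0.0858]
tcp_rot: [-0.079, 0.997, 0.001, 0.001]
contact_force: [5.4, 0.8, -6.4]
opening: 0.268
```

step_arm(
  targets=[
    [[0.2,0,0,0.02,0],[0.29,0,0,0,0],[0.3,0,0,0,0],[0.31,0,0,0,0],[0.31,0,0,0,0]],
  ],
)

```text
time: 8.05
eef_pos: [0.6516, 0.0851, 0.0854]
tcp_rot: [-0.079, 0.997, 0.0, 0.0]
contact_force: [-0.5, -0.7, 0.3]
opening: 0.312
```

Run:
```python
from h import *
plan(get_state()['eef_pos'])
grab('wrist','w8.png');s=grab('scene')
cv2.imwrite('pics/s8.png',cv2.resize(s['pixels'][120:240,225:365,::-1],None,fx=5,fy=5,interpolation=cv2.INTER_CUBIC))
```

```text
t 8.05 pos [0.6516 0.0851 0.0854] yang 99.09 d tool mm [0. 0. 0.] shares [0. 0. 0.] turn None F [-0.5 -0.7  0.3] op 0.312
```

View pics/w8.png

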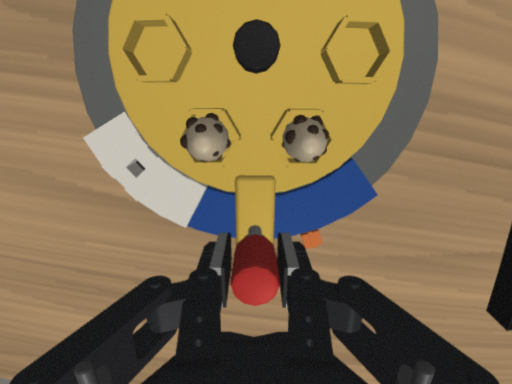

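View pics/s8.png

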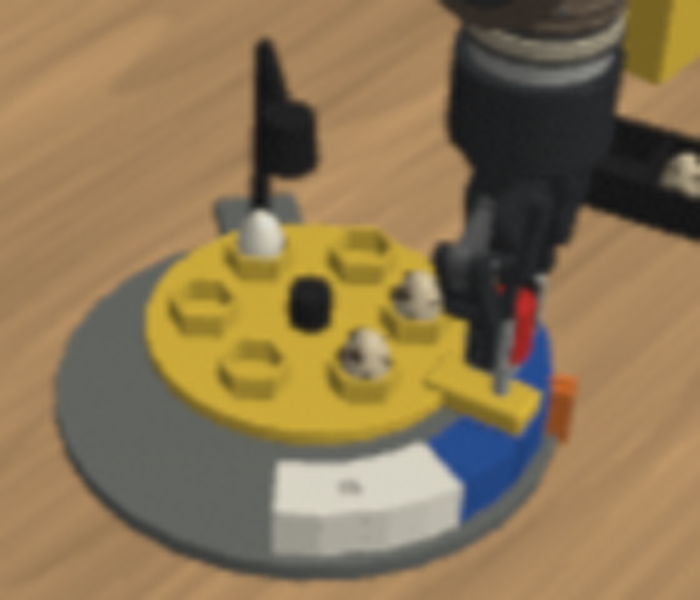

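The pin foot rests on the track with the knob loosely caged: forces near 0, neck visible below the knob, eggs in their cups. I lower the fingers on the knob, then push slowly.

step_arm(
  targets=[
    [[0.31,0,0,0.06,0],[0.31,0,0,0.06,0],[0.31,0,0.02,0,-0.09],[0.31,0,0.02,0,-0.09],[0.31,0,0.02,0,-0.09],[0.31,0,0.01,0,-0.05]],
  ],
)

```text
time: 8.65
eef_pos: [0.6509, 0.0868, 0.0793]
tcp_rot: [-0.094, 0.996, -0.001, -0.001]
contact_force: [-1.8, -4.0, -1.5]
opening: 0.312
```

step_arm(
  targets=[
    [[0.31,0,0.01,0,-0.05],[0.31,0,0.01,0,-0.05],[0.31,0,0.01,0,-0.05]],
  ],
)

```text
time: 8.9
eef_pos: [0.6507, 0.0874, 0.0793]
tcp_rot: [-0.1, 0.995, -0.001, -0.001]
contact_force: [-0.3, -6.5, -1.1]
opening: 0.309
```

step_arm(
  targets=[
    [[0.31,0,0.01,0,-0.05],[0.31,0,0.01,0,-0.05],[0.31,0,0.01,0,-0.05]],
  ],
)

```text
time: 9.15
eef_pos: [0.6505, 0.0886, 0.0792]
tcp_rot: [-0.106, 0.994, -0.001, -0.001]
contact_force: [0.5, -5.5, -1.8]
opening: 0.309
```

step_arm(
  targets=[
    [[0.31,0,0.01,0,-0.05],[0.31,0,0.01,0,-0.05]],
  ],
)

```text
time: 9.32
eef_pos: [0.6503, 0.0893, 0.0792]
tcp_rot: [-0.111, 0.994, -0.001, -0.001]
contact_force: [-0.4, -6.0, -2.1]
opening: 0.314
```

step_arm(
  targets=[
    [[0.31,0,0.01,0,-0.05],[0.31,0,0.01,0,-0.05]],
  ],
)

```text
time: 9.48
eef_pos: [0.6502, 0.09, 0.0792]
tcp_rot: [-0.115, 0.993, -0.001, -0.001]
contact_force: [-0.1, -5.5, -1.9]
opening: 0.312
```

step_arm(
  targets=[
    [[0.31,0,0.01,0,-0.05],[0.31,0,0.01,0,-0.05]],
  ],
)

```text
time: 9.65
eef_pos: [0.65, 0.0908, 0.0792]
tcp_rot: [-0.119, 0.993, -0.001, -0.001]
contact_force: [0.4, -6.0, -1.9]
opening: 0.31
```

step_arm(
  targets=[
    [[0.31,0,0.01,0,-0.05]],
  ],
)

```text
time: 9.73
eef_pos: [0.6499, 0.0912, 0.0792]
tcp_rot: [-0.121, 0.993, -0.001, -0.001]
contact_force: [1.0, -6.7, -2.6]
opening: 0.309
```

step_arm(
  targets=[
    [[0.31,0,0.01,0,-0.05],[0.31,0,0.01,0,-0.05]],
  ],
)

```text
time: 9.9
eef_pos: [0.6499, 0.0928, 0.0793]
tcp_rot: [-0.126, 0.992, -0.0, -0.0]
contact_force: [-0.0, -2.5, 0.2]
opening: 0.311
```

step_arm(
  targets=[
    [[0.31,0,0.01,0,-0.05]],
  ],
)

```text
time: 9.98
eef_pos: [0.6497, 0.0936, 0.0794]
tcp_rot: [-0.128, 0.992, -0.0, -0.0]
contact_force: [0.7, -2.9, -2.3]
opening: 0.311
```

step_arm(
  targets=[
    [[0.31,0,0.01,0,-0.05]],
  ],
)

```text
time: 10.07
eef_pos: [0.6496, 0.0942, 0.0795]
tcp_rot: [-0.13, 0.992, -0.0, -0.0]
contact_force: [0.9, -2.7, -2.9]
opening: 0.309
```

step_arm(
  targets=[
    [[0.31,0,0.01,0,-0.05]],
  ],
)

```text
time: 10.15
eef_pos: [0.6495, 0.0947, 0.0794]
tcp_rot: [-0.132, 0.991, -0.0, -0.0]
contact_force: [1.4, -3.3, -2.2]
opening: 0.312
```

The force fell from 6 N to about 2.7 N, so the foot seems to have left the track top. I'll look.

Run:
```python
from h import *
plan(get_state()['eef_pos'])
grab('wrist','w9.png');s=grab('scene')
cv2.imwrite('pics/s9.png',cv2.resize(s['pixels'][120:240,225:365,::-1],None,fx=5,fy=5,interpolation=cv2.INTER_CUBIC))
```

```text
t 10.15 pos [0.6495 0.0947 0.0794] yang 105.21 d tool mm [0. 0. 0.] shares [0. 0. 0.] turn None F [ 1.4 -3.3 -2.2] op 0.312
```

View pics/w9.png

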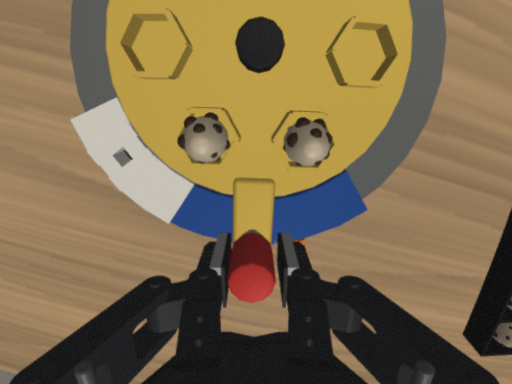

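View pics/s9.png

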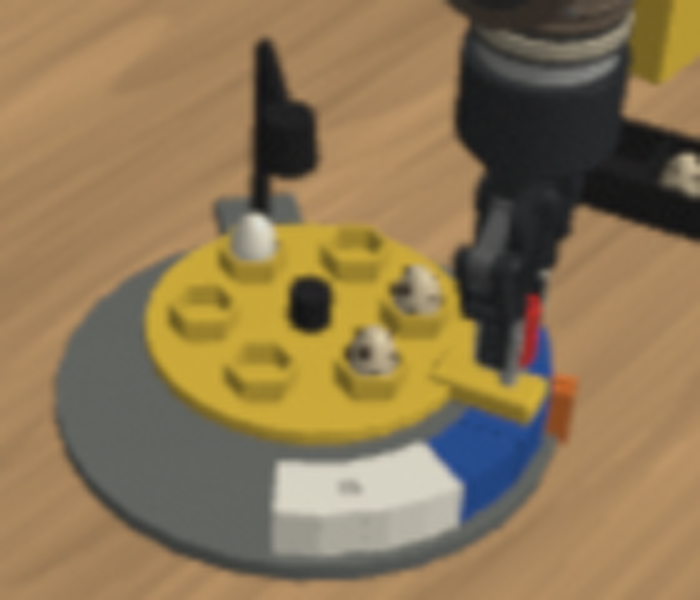

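Run:
```python
from h import *
c=dict(np.load('pics/wrist.npz'))
for u,v in((252,285),(245,287),(258,287)): print(dpt(c,u,v).round(4))
for f in('scene',):
    s=dict(np.load('pics/%s.npz'%f));hsv=cv2.cvtColor(s['pixels'],cv2.COLOR_RGB2HSV)
    m=cv2.inRange(hsv,(0,150,60),(6,255,255));m[:170]=0;m[205:]=0;m[:,:318]=0;m[:,:]=m
    m[:,340:]=0
    n,l,st,ce=cv2.connectedComponentsWithStats(m);print(st[1:],ce[1:])
```

```text
[0.6534 0.0946 0.1109]
[0.6556 0.0917 0.1106]
[0.6536 0.0976 0.1111]
[[330 179   3  12  22]] [[330.77272727 183.36363636]]
```

The knob top reads z = 0.111 by depth, the same as it read at home at the start, so the pin has dropped in. I back off the push, open wide, and lift away straight up.

step_arm(
  targets=[
    [[0.36,0,-0.03,0,0],[0.45,0,0,0,0],[0.55,0,0,0,0],[0.65,0,0,0,0],[0.65,0,0,0,0]],
  ],
)

```text
time: 10.67
eef_pos: [0.6501, 0.0939, 0.0801]
tcp_rot: [-0.132, 0.991, 0.0, 0.0]
contact_force: [-0.3, 0.0, -0.6]
opening: 0.648
```

Run:
```python
from h import *
plan(get_state()['eef_pos'])
c=grab('wrist','w10.png')
for u,v in((252,280),(250,287),(258,287)): print(dpt(c,u,v).round(4))
```

```text
t 10.67 pos [0.6501 0.0939 0.0801] yang 105.19 d tool mm [0. 0. 0.] shares [0. 0. 0.] turn None F [-0.3  0.  -0.6] op 0.648
[0.6517 0.0932 0.1108]
[0.6551 0.0931 0.1118]
[0.6545 0.0969 0.1112]
```

View pics/w10.png

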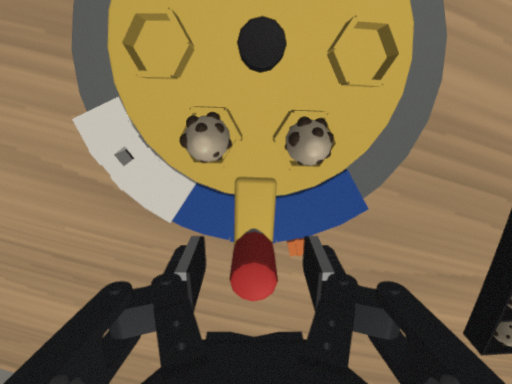

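The knob at (254,280) is free between the open pads and its top is still at z ≈ 0.111. Eggs are in their cups. Lifting away.

step_arm(
  targets=[
    [[0.65,0,0,-0.4,0],[0.65,0,0,-0.8,0],[0.65,0,0,-0.8,0],[0.65,-0.4,0,-0.8,0],[0.65,-0.8,0,-0.5,0],[0.65,-0.8,0,0,0],[0.65,-0.4,0,0,0],[0.65,0,0,0,0],[0.65,0,0,0,0]],
  ],
)

```text
time: 11.47
eef_pos: [0.7423, 0.1188, 0.2107]
tcp_rot: [-0.132, 0.991, 0.0, -0.001]
contact_force: [0.8, 0.1, -1.0]
opening: 0.648
```

Run:
```python
from h import *
plan(get_state()['eef_pos'])
c=grab('wrist','w11.png');s=grab('scene')
cv2.imwrite('pics/s11.png',cv2.resize(s['pixels'][120:240,225:365,::-1],None,fx=5,fy=5,interpolation=cv2.INTER_CUBIC))
hsv=cv2.cvtColor(s['pixels'],cv2.COLOR_RGB2HSV)
m=cv2.inRange(hsv,(0,150,60),(6,255,255));m[:150]=0;m[215:]=0;m[:,:290]=0;m[:,345:]=0
print(cv2.connectedComponentsWithStats(m)[2:])
```

```text
t 11.47 pos [0.7423 0.1188 0.2107] yang 105.2 d tool mm [0. 0. 0.] shares [0. 0. 0.] turn None F [ 0.8  0.1 -1. ] op 0.648
(array([[     0,      0,    512,    384, 196502],
       [   324,    178,      9,     15,    106]], dtype=int32), array([[255.46116579, 191.50364373],
       [327.49056604, 184.74528302]]))
```

View pics/w11.png

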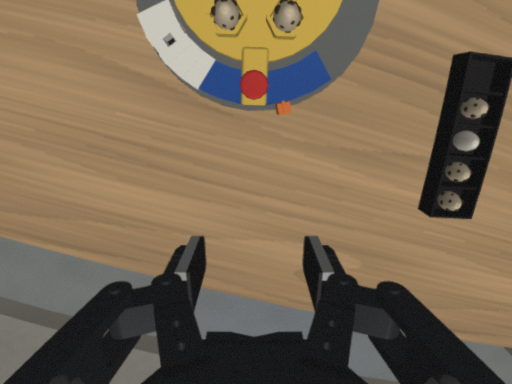

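View pics/s11.png

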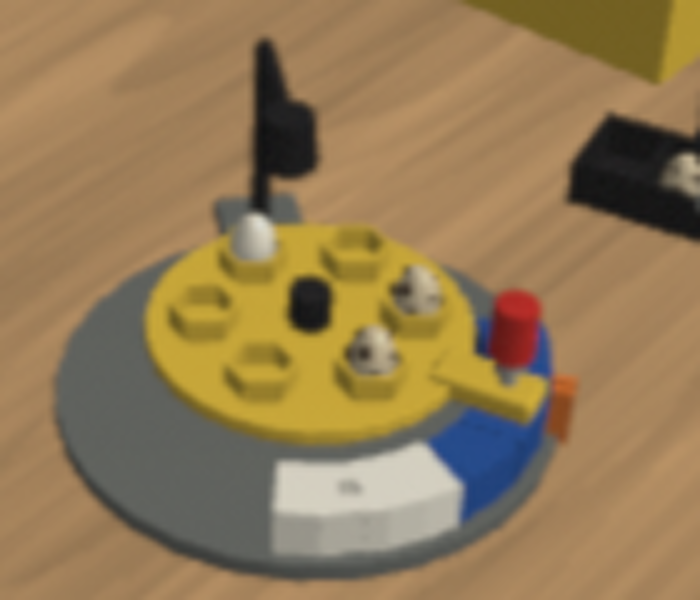

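The knob stands free over the blue track with a short neck, and all three eggs are in their cups. One numeric check of the pin height before I hand in.

Run:
```python
from h import *
s=dict(np.load('pics/scene.npz'));w=dict(np.load('pics/wrist.npz'))
t=grab('top','t11.png')
hsv=cv2.cvtColor(w['pixels'],cv2.COLOR_RGB2HSV)
print('wrist depth knob',[dpt(w,u,v).round(4) for u,v in((254,84),(250,82),(258,88))])
print('scene arm vs knob',[dpt(s,327,v).round(4) for v in(180,184,188,192)])
print([ (z,proj(s,[.6545,.0935,z]).round(1)) for z in(.095,.104)])
```

```text
wrist depth knob [array([0.6529, 0.0943, 0.1112]), array([0.6523, 0.0908, 0.1122]), array([0.655 , 0.0983, 0.111 ])]
scene arm vs knob [array([0.654 , 0.0894, 0.1116]), array([0.6582, 0.0848, 0.1042]), array([0.6616, 0.0814, 0.0956]), array([0.6607, 0.0856, 0.0797])]
[(0.095, array([327.4, 184.6])), (0.104, array([327.8, 181.7]))]
```

View pics/t11.png

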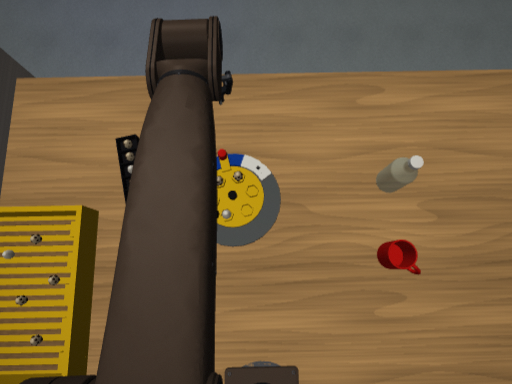

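The knob centroid in the scene view is (327.5,184.7). A knob at home would project to (327.4,184.6), and one still standing on the track to row 181.7, so the pin is home. Mug and bottle are unmoved in the top view, and the visible part of the tray is too. Handing in.

```bash
python3 -c "
from h import *
print(sign_off())"
```

```text
the job is handed in; nothing more can be done
None
```

The carousel is on its next stop and I handed the job in at about 11.5 s of the 54 s. I drew the pin up about 14 mm and turned the carousel to about 0.87 rad. There I set the foot on the track, loosened the fingers to a cage around the knob, and pushed it on gently until the pin dropped into the second hole at about 0.94 rad. Then I opened the fingers and lifted clear.

**Last checks:**
- **Pin:** the knob's top reads z ≈ 0.111–0.112 m, the same as when it was home at the start. Its position in the scene picture matches a fully home pin to about 0.1 pixel; a pin standing on the track would sit 3 pixels higher.
- **Force:** while feeling for the hole, the push read about 6 N at the wrist. It fell to about 3 N when the pin dropped. The force at the pin's foot itself is not measured.
- **Surroundings:** all three eggs are in their cups, the mug and bottle have not moved, and the gripper touches nothing. In the last top view the arm covers most of the tray, but the part I could see is unmoved.

**Small disagreement:** camera estimates of the second hole's angle ranged from 0.93 to 0.95 rad, about 2 mm at the ring. That is why I found the hole by feel. No check failed.

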